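# Clear the balance pan and weigh the copper plate

## Task

Somebody left an amber jar on the pan of the laboratory balance. First move the jar to the cork pad and stand it there upright, then take the bare copper plate (not the black-coated one) from its dish and lay it flat in the middle of the balance pan, ready for weighing. Keep the jar upright and set both things down rather than dropping them.

Things in the scene. Friction and masses are not known exactly. Their poses are not given: they have to be found in the camera images.
- amber_jar: Amber glass jar with a white cap, round, widest diameter 46 mm, 65 mm tall, about 0.11 kg, standing upright on the balance pan within about 15 mm of its centre. Origin at the centre of its underside, z up along its axis. It can be gripped round the body at half height.
- copper_plate: Bare copper plate, 0.16 kg, flat in a dish: square 45 x 45 mm, 8 mm thick; a tab 16 mm wide juts 21 mm from one side. Origin: centre of the square's underside; x along the tab, z up; grip the side faces y = +-22.5 mm. Dish: fixed, aluminium, floor 4 mm above the table, 126 mm across; rim 15 mm high. A like dish nearby holds a black-coated plate: not wanted.
- pan (a point): Centre of the top face of the balance's round steel pan, which is flat, rigid, without a lip, 110 mm in diameter and 70 mm above the table. The white balance is fixed, 210 x 190 mm and 58 mm high, pan above it; z up, x towards its display.
- cork_pad: Cork pad fixed to the table, square 110 x 110 mm, 4 mm thick. Origin at the centre of its underside, x and y along its sides, z up.

How it is judged (in metres and radians):
On the way, in this order (a step that is already met when the one before it is completed fails the run):
1. the jar stands upright on the cork pad, let go (x of amber_jar in the frame of cork_pad between -0.04 and 0.04 m and y of amber_jar in the frame of cork_pad between -0.04 and 0.04 m and z of amber_jar in the frame of cork_pad between 0 and 0.009 m and angle between amber_jar's own z axis and vertical below 0.15 rad and linear speed of amber_jar below 0.03 m/s and contact force between amber_jar and the fingers below 0.05 N), for 0.2 s.
2. the copper plate lies flat in the middle of the pan, let go (horizontal distance between copper_plate and pan below 0.025 m and z of copper_plate in the frame of pan between -0.004 and 0.005 m and angle between copper_plate's own z axis and vertical below 0.12 rad and linear speed of copper_plate below 0.03 m/s and contact force between copper_plate and the fingers below 0.05 N), for 0.2 s.
At the end, for the whole second after the job is handed in: The amber jar stands upright (within 8 degrees) on the cork pad, its centre within 40 mm of the pad's centre along each side; the copper plate lies flat (within 7 degrees) on the balance pan, the centre of its square within 25 mm of the pan's centre; both released and at rest (all of step 1 and all of step 2); the robot touches nothing.
It fails at once if the jar tips over (more than 40 degrees) (angle between amber_jar's own z axis and vertical above 0.7 rad).
It fails at once if the jar is dropped (falls free faster than 0.6 m/s, about 18 mm) (linear speed of amber_jar above 0.6 m/s and contact force between amber_jar and the fingers below 0.02 N).
It fails at once if the copper plate is dropped (falls free faster than 0.6 m/s, about 18 mm) (linear speed of copper_plate above 0.6 m/s and contact force between copper_plate and the fingers below 0.02 N).
It also fails if it takes over 69 s, if anything falls off the work surface, if the arm or the gripper's body presses on something with over 40 N, if the wrist force passes 120 N, or if a joint passes its speed limit or range.

## Robot

A 6-joint arm with a two-finger parallel gripper is mounted at the origin on the work surface. World frame = base frame: x ahead of the robot, y to its left, z up, the work surface at z = 0. Lengths are in mm, angles in degrees, forces in N, time in s.
With the tool pointing down it reaches from about 350 to 850 mm from the base axis. Payload 8.1 kg.
Tool frame: the origin (TCP) lies midway between the tips of the shut fingers; the grasp point (between the pads) lies 19 mm behind it; z points along the fingers, y is the line along which they close (so a half turn about z gives the same grasp; the last joint's range is limited). The gripper opens to 85 mm and grips with 20 to 120 N. Pads are 22 mm wide; open, the fingers measure 114 mm over their backs; the gripper's body (76 mm by 85 mm) begins 54 mm behind the grasp point. The pads swing forward as they close: fully open they stand 13 mm farther back than shut.
Start: joints at [-79.034, 7.471, 85.268, -0, 87.261, -4.893], TCP at [163.988, -577.16, 231.292] pointing down, gripper open.
Joint ranges: [-169.43, 169.43], [-51.17, 129.36], [1.28, 143.12], [-76.62, 256.62], [0, 156.53], [-152.29, 152.29]. Speed limits (degrees/s): [136.94, 136.94, 159.86, 180, 180, 180].

## Interface

Orientations are given as [roll, pitch, yaw] about the fixed x, y, z axes, in that order (R = Rz(yaw) Ry(pitch) Rx(roll)).
In Python, from bench import r gives the robot as it stands.
- The arm moves only by the tool run_rows, called after "Call:" by a JSON object that holds its "op" and its "data". Schema: {"type":"object","properties":{"moves":{"type":"array","items":{"type":"array","items":{"type":"array","items":{"type":"number"},"minItems":7,"maxItems":7},"minItems":1,"maxItems":8},"minItems":1,"maxItems":1},"clamp_n":{"type":"number"},"only":{"type":"string"},"quiet":{"type":"boolean"},"lines":{"type":"string"}},"required":["moves"],"additionalProperties":false}. moves is a list that holds a single list of rows (three levels of brackets), with 1 to 8 rows, each of 7 numbers: a rotation vector rx, ry, rz in units of 5 degrees, then dx, dy, dz in units of 50 mm, then the finger opening in mm; each row is the pose to reach, as a shift and turn from the pose commanded when the call began, along the tool's axes at that moment; what a row does not reach only later rows make up. A row lasts 1/8 s, in which the tool goes at most 62.5 mm and 10.7 degrees, less where a joint would pass 70% of its speed; a pose out of reach is approached as far as the arm can. The fingers move at their own pace and stop on an object; clamp_n is the grip in N (left out, the last holds). Time passes only in rows, so rows that do not move let the fingers close. The tool returns the time, the measured TCP pose, the force, the opening and the grip force at its end. only (a regular expression) keeps the lines of the reply that match it, lines (a string "A,B") keeps lines A to B, and quiet returns only ok. Input that does not fit is refused with a message, and nothing moves.
- r.sense(): the state, without advancing time (a new reading comes with each control period).
- r.snapshot(name): name is "side" or "top"; returns a dict with "pixels" (400x640x3 uint8, blue, green, red), "fx", "fy", "cx", "cy" (pixels), "D" ([k1, k2, p1, p2, k3] as OpenCV has them; the pictures are not rectified), "pose" (4x4, takes a point from camera to world coordinates). Camera axes: x right, y up, looking along -z (the intrinsics and any distortion apply to the point x, -y, -z); pixel columns grow to the right and rows downward; lengths in mm; the calibration is good to about 2 mm. A picture is of the moment at which its call begins. There is no depth.
- r.hand_in(): hands the job in; it is judged then, once.
The state is a dict: "time": time; "joint_pos": joint angles; "qd": joint speeds; "joint_efforts": joint torques, N m; "tool_pos": TCP position; "tcp_rot": TCP orientation; "ft_force": force on the tool from outside, world axes, zero at the start; "wrist_torque": the same for the moment, N m; "finger_gap": finger opening in mm; "grip_force": force on a finger pad.
Only numpy, scipy, OpenCV 4.12 (cv2) and the standard library are available. Lean on these libraries where they do the work, as an engineer would, in place of code of your own. Each camera call takes 0.05 s, during which the arm holds its last target. There are 200 camera calls.

## Working session

There is one attempt and no reset: what is moved stays moved. The work goes in short steps, Python scripts to look and compute and a tool call to move; the robot and the scene stay as the last step left them, time stands still between calls to the robot, and variables do not carry over. Pictures are saved under pics/ and viewed, at most 10 in all, crops included, and the job is handed in when it is done.

```bash
ls; mkdir -p pics
```

Run:
```python
from bench import r
import cv2,pickle
for n in("top","side"):
    s=r.snapshot(n); pickle.dump(s,open(n+".pkl","wb")); cv2.imwrite(f"pics/{n}0.png",s["pixels"])
    print(n,s["fx"],s["cx"],s["cy"],s["D"],s["pose"].round(3).tolist())
print(r.sense())
```

```text
bench.py
pics
top 438.1530642695778 324.569035614261 196.98271257243866 [-0.07181863  0.          0.          0.          0.        ] [[0.015, 0.981, -0.196, 329.735], [-1.0, 0.019, 0.021, 71.224], [0.024, 0.195, 0.98, 1019.029], [0.0, 0.0, 0.0, 1.0]]
side 443.92161868402906 318.1582177101648 204.60910161057976 [0.02332698 0.         0.         0.         0.        ] [[-0.85, 0.368, -0.378, 207.606], [-0.527, -0.615, 0.587, 534.13], [-0.016, 0.697, 0.716, 658.989], [0.0, 0.0, 0.0, 1.0]]
{'time': 0.1, 'joint_pos': array([-7.90345186e+01,  7.51044057e+00,  8.53225662e+01, -6.01056731e-04,
        8.72610196e+01, -4.89367612e+00]), 'qd': array([-0.0610852 ,  0.09227334, -0.06964513, -0.02352137, -0.0547655 ,
       -0.09927332]), 'joint_efforts': array([ 1.16106636e-03, -5.70953500e+01, -5.01942158e+01, -7.99944337e-05,
        8.21332389e-03,  3.12342740e-05]), 'tool_pos': array([ 163.88301024, -576.67991669,  230.35741158]), 'tcp_rot': array([-1.79906265e+02, -7.42296820e-03,  1.58591807e+01]), 'ft_force': array([-0.29645631, -0.21965674, -0.36663134]), 'wrist_torque': array([-0.08478376, -0.00045154,  0.00348381]), 'grip_force': 0.0, 'finger_gap': 85.25875398037763}
```

View pics/top0.png

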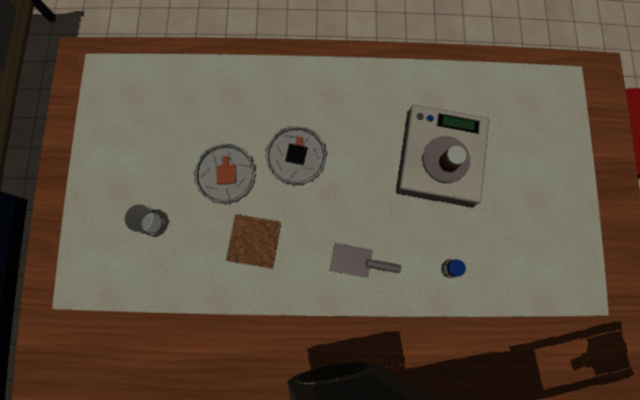

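View pics/side0.png

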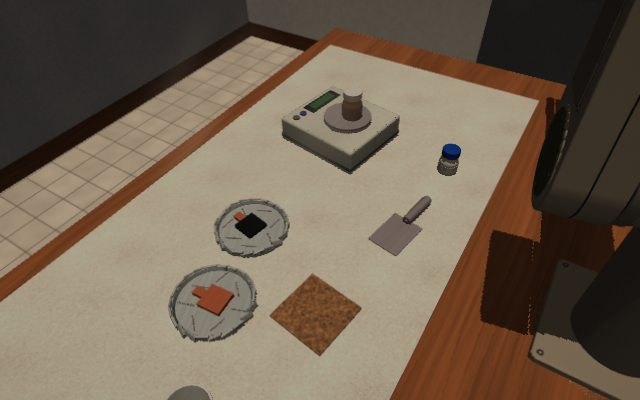

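Top view: the jar's cap is at (456,155) on the pan (about 446,160). The bare copper plate is at (227,174) with its tab pointing up, the cork pad at (254,242), and the black-coated plate at (297,154). The side view agrees: jar (352,105), copper plate (214,298), cork (316,313).

Create h.py:
```python
import numpy as np, cv2, pickle
def ray(s,uv):
    K=np.array([[s["fx"],0,s["cx"]],[0,s["fy"],s["cy"]],[0,0,1]])
    p=cv2.undistortPoints(np.array(uv,float).reshape(-1,1,2),K,np.array(s["D"])).reshape(-1,2)
    d=np.c_[p[:,0],-p[:,1],-np.ones(len(p))]@s["pose"][:3,:3].T
    return s["pose"][:3,3],d
def plane(s,uv,z):
    o,d=ray(s,uv); return o+d*((z-o[2])/d[:,2])[:,None]
def blob(s,lo,hi,roi,k=0):
    m=cv2.inRange(cv2.cvtColor(s["pixels"],cv2.COLOR_BGR2HSV),lo,hi); x0,y0,x1,y1=roi
    q=np.zeros_like(m); q[y0:y1,x0:x1]=m[y0:y1,x0:x1]
    if k: q=cv2.morphologyEx(q,cv2.MORPH_OPEN,np.ones((k,k)))
    c=max(cv2.findContours(q,cv2.RETR_EXTERNAL,cv2.CHAIN_APPROX_NONE)[0],key=cv2.contourArea)
    return c.reshape(-1,2)
def rect(P):
    return cv2.minAreaRect(P[:,:2].astype(np.float32))
```

Run:
```python
from h import *
T=pickle.load(open("top.pkl","rb"));S=pickle.load(open("side.pkl","rb"))
for s,pts in((T,[(227,175),(254,242),(435,160),(456,155),(410,180),(297,154),(225,195),(452,172)]),(S,[(214,300),(316,313),(335,120),(352,93),(352,112),(300,135)])):
    h=cv2.cvtColor(s["pixels"],cv2.COLOR_BGR2HSV); print([(p,h[p[1],p[0]].tolist()) for p in pts])
a=cv2.resize(T["pixels"][95:215,395:495],None,fx=4,fy=4,interpolation=cv2.INTER_NEAREST)
b=cv2.resize(S["pixels"][80:180,270:410],None,fx=4,fy=4,interpolation=cv2.INTER_NEAREST)[:400,120:520]
o=np.zeros((480,800,3),np.uint8);o[:,:400]=a;o[:400,400:]=b
cv2.imwrite("pics/crop.png",cv2.convertScaleAbs(o,alpha=1.5))
```

```text
[((227, 175), [8, 176, 107]), ((254, 242), [13, 147, 90]), ((435, 160), [8, 37, 82]), ((456, 155), [30, 27, 124]), ((410, 180), [22, 46, 122]), ((297, 154), [45, 43, 12]), ((225, 195), [24, 25, 101]), ((452, 172), [8, 34, 60])]
[((214, 300), [8, 184, 137]), ((316, 313), [13, 159, 119]), ((335, 120), [13, 52, 118]), ((352, 93), [18, 47, 167]), ((352, 112), [14, 104, 54]), ((300, 135), [18, 55, 69])]
```

View pics/crop.png

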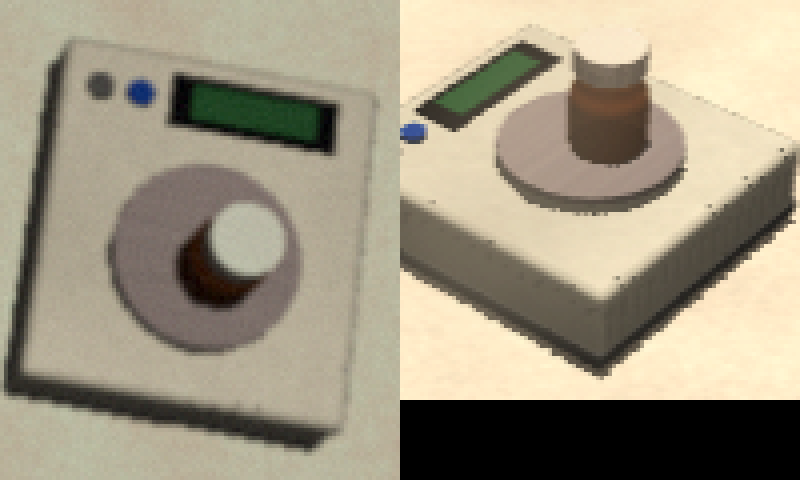

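The crop shows the jar standing right of the pan's centre. The top-view cap centre is about (456.5,155) and the pan centre about (446,159.5). In the side view they are about (352.7,91) and (347.7,116.4).

Run:
```python
from h import *
T=pickle.load(open("top.pkl","rb"));S=pickle.load(open("side.pkl","rb"))
def tri(a,b):
    o1,d1=ray(T,[a]);o2,d2=ray(S,[b]); A=np.c_[d1[0],-d2[0]]; t=np.linalg.lstsq(A,o2-o1,rcond=None)[0]
    p,q=o1+d1[0]*t[0],o2+d2[0]*t[1]; return ((p+q)/2).round(1),np.linalg.norm(p-q).round(1)
print("cap",plane(T,[(456.5,155)],135),plane(S,[(352.75,91.25)],135),tri((456.5,155),(352.75,91.25)))
print("pan",plane(T,[(446,159.5)],70),plane(S,[(347.75,116.4)],70),tri((446,159.5),(347.75,116.4)))
cap=blob(T,(20,0,95),(60,45,255),(442,140,475,170),3); print("capmask",cv2.minEnclosingCircle(cap))
pm=blob(T,(0,15,30),(16,255,105),(415,130,478,190),3); P=plane(T,pm,70); print("panmask",cv2.minEnclosingCircle(P[:,:2].astype(np.float32)))
for n,s,rc,rk in(("T",T,(205,145,250,195),(215,205,295,280)),("S",S,(185,270,245,325),(260,265,370,365))):
    c=blob(s,(3,120,60),(11,255,255),rc); k=blob(s,(7,90,40),(20,255,255),rk,3)
    P=plane(s,c,12); print(n,"cu",rect(P),"area",cv2.contourArea(P[:,:2].astype(np.float32)))
    # body: open away the tab
    m=np.zeros((400,640),np.uint8); cv2.fillPoly(m,[c.reshape(-1,1,2)],255)
    b=cv2.morphologyEx(m,cv2.MORPH_OPEN,np.ones((11,11) if n=="T" else (13,13)))
    bc=max(cv2.findContours(b,0,1)[0],key=cv2.contourArea).reshape(-1,2); print("  body",rect(plane(s,bc,12)), "px",bc.mean(0))
    print(n,"cork",rect(plane(s,k,4)))
```

```text
cap [[ 602.86717062 -227.33432914  135.        ]] [[ 601.21684483 -227.01961941  135.        ]] (array([ 602.4, -227.7,  134.4]), np.float64(1.4))
pan [[ 611.62077005 -224.3491035    70.        ]] [[ 608.65498903 -222.2569329    70.        ]] (array([ 611.5, -225.5,   67.4]), np.float64(2.0))
capmask ((456.5, 154.5), 9.300638198852539)
panmask ((614.03857421875, -224.34994506835938), 55.29246139526367)
T cu ((591.6124267578125, 284.2996520996094), (64.01237487792969, 42.68111038208008), 3.7024803161621094) area 2024.20444562193
  body ((582.6619873046875, 283.8243713378906), (42.62255096435547, 42.80624771118164), 3.2088279724121094) px [225.79104478 173.67164179]
T cork ((425.9156494140625, 212.80355834960938), (109.05967712402344, 108.58190155029297), 81.60990905761719)
S cu ((592.3084106445312, 283.6294860839844), (66.23406219482422, 45.73760223388672), 5.417389869689941) area 2274.5103016290814
  body ((584.1983032226562, 285.0852966308594), (44.22200012207031, 47.04880142211914), 40.16722869873047) px [212.70238095 298.28571429]
S cork ((426.16387939453125, 211.20838928222656), (110.40093994140625, 110.12036895751953), 81.26322174072266)
```

Create go.py:
```python
import sys, numpy as np
from bench import r
from scipy.spatial.transform import Rotation as R
# args: x y z [yaw] -> shift in tool axes, turn about tool z
s=r.sense(); a=[float(v) for v in sys.argv[1:]]
M=R.from_euler("xyz",[180,0,s["tcp_rot"][2]],degrees=True)
print("tool shift",M.inv().apply(np.array(a[:3])-s["tool_pos"]).round(1),"rz",round(s["tcp_rot"][2]-a[3],1) if len(a)>3 else 0, "pos",s["tool_pos"].round(1),"rpy",s["tcp_rot"].round(1),"t",s["time"],"gap",s["finger_gap"])
```

```bash
python3 go.py 602 -227.2 170
```

```text
tool shift [ 516.9 -216.5   60.4] rz 0 pos [ 163.9 -576.7  230.4] rpy [-179.9   -0.    15.9] t 0.1 gap 85.25875398037763
```
Need z clearance: fingers open tips at 170+13; jar top 135. good. Distance 561+; rows 62.5 → 10 rows. 8 rows max per call. Do two calls. First: 8 rows of cumulative up to ~60/row: fraction. Just go to (390,-163, 20) over 8 rows: can I give target directly in every row? "A row lasts 1/8 s in which tool goes at most 62.5mm"; "what a row does not reach only later rows make up". So repeating the same row eight times works at max speed. Prefer graduated. I'll write rows repeated final target with limit — speed is 500 mm/s, joint limited to 70%. Fine for empty moves.

Units first: shifts go in units of 50 mm and turns go in units of 5 degrees. So 50 mm is 1, 6 mm is 0.12.

Call:
{"op": "run_rows", "data": {"moves": [[[0, 0, 0, 1, -0.42, 0.12, 85], [0, 0, 0, 2.1, -0.88, 0.24, 85], [0, 0, 0, 3.2, -1.34, 0.38, 85], [0, 0, 0, 4.3, -1.8, 0.5, 85], [0, 0, 0, 5.4, -2.26, 0.64, 85], [0, 0, 0, 6.5, -2.72, 0.76, 85], [0, 0, 0, 7.6, -3.18, 0.88, 85], [0, 0, 0, 8.4, -3.52, 0.98, 85]]], "clamp_n": 40}}

```text
time: 1.1
tool_pos: [521.3, -290.9, 181.5]
tcp_rot: [-180.0, 0.0, 15.9]
ft_force: [1.3, -0.5, 0.1]
finger_gap: 85.1
grip_force: 0.0
```

```bash
python3 go.py 602 -227.2 170
```

```text
tool shift [ 95.1 -39.1  11.5] rz 0 pos [ 521.3 -290.9  181.5] rpy [-180.     0.    15.9] t 1.1 gap 85.088504737908
```

Scaled: 95 mm is 1.9, 85 mm is 1.7.

Call:
{"op": "run_rows", "data": {"moves": [[[0, 0, 0, 0.9, -0.4, 0.12, 85], [0, 0, 0, 1.7, -0.72, 0.2, 85], [0, 0, 0, 1.9, -0.8, 0.22, 85], [0, 0, 0, 1.9, -0.8, 0.22, 85], [0, 0, 0, 1.9, -0.8, 0.22, 85]]]}}

```text
time: 1.72
tool_pos: [599.5, -229.7, 171.3]
tcp_rot: [180.0, 0.0, 15.8]
ft_force: [-0.4, -1.0, -0.2]
finger_gap: 85.1
grip_force: 0.0
```

```bash
python3 go.py 602 -227.2 79
```

Run:
```python
from bench import r
import cv2,numpy as np
s=r.snapshot("side"); cv2.imwrite("pics/side1.png",cv2.resize(s["pixels"][40:200,240:440],None,fx=3,fy=3))
```

```text
tool shift [ 3.1 -1.7 92.3] rz 0 pos [ 599.5 -229.7  171.3] rpy [180.    0.   15.8] t 1.725 gap 85.08063576129555
```

View pics/side1.png

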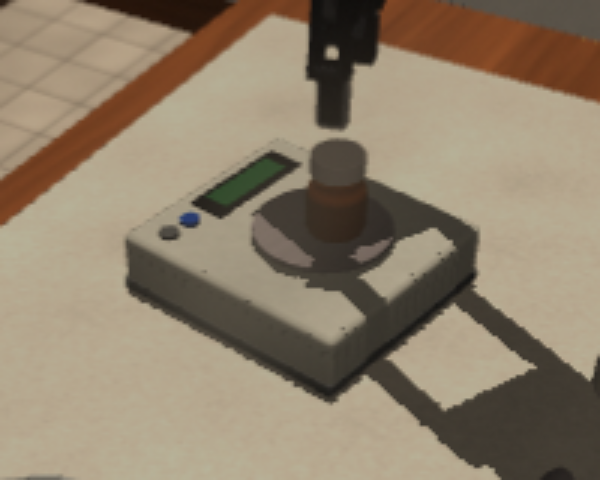

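The picture shows the fingers straddling the jar, in line with it (about (335,120) in the crop), and the tips above the cap. Descending.

Scaled: 3 mm is 0.06, 92 mm is 1.84.

Call:
{"op": "run_rows", "data": {"moves": [[[0, 0, 0, 0.06, -0.034, 0.4, 85], [0, 0, 0, 0.06, -0.034, 1, 85], [0, 0, 0, 0.06, -0.034, 1.5, 85], [0, 0, 0, 0.06, -0.034, 1.84, 85], [0, 0, 0, 0.06, -0.034, 1.84, 85]]]}}

```text
time: 2.4
tool_pos: [601.2, -225.7, 76.9]
tcp_rot: [-179.9, 0.2, 15.8]
ft_force: [-0.6, -0.0, -0.5]
finger_gap: 84.8
grip_force: 0.0
```

```bash
python3 go.py 602 -227.2 79
```

```text
tool shift [ 0.4  1.7 -2.1] rz 0 pos [ 601.2 -225.7   76.9] rpy [-179.9    0.2   15.8] t 2.4 gap 84.77979011659508
```

Call:
{"op": "run_rows", "data": {"moves": [[[0, 0, 0, 0.008, 0.02, -0.03, 70], [0, 0, 0, 0.008, 0.02, -0.03, 55], [0, 0, 0, 0.008, 0.02, -0.03, 46], [0, 0, 0, 0.008, 0.02, -0.03, 40], [0, 0, 0, 0.008, 0.02, -0.03, 40], [0, 0, 0, 0.008, 0.02, -0.03, 40], [0, 0, 0, 0.008, 0.02, -0.03, 40], [0, 0, 0, 0.008, 0.02, -0.03, 40]]], "clamp_n": 40}}

```text
time: 3.4
tool_pos: [604.4, -227.5, 82.4]
tcp_rot: [179.9, -0.1, 15.9]
ft_force: [-0.8, -0.6, 5.6]
finger_gap: 44.4
grip_force: 41.4
```

Scaled: -5 mm is -0.1, -70 mm is -1.4.

Call:
{"op": "run_rows", "data": {"moves": [[[0, 0, 0, 0, 0, -0.1, 40], [0, 0, 0, 0, 0, -0.4, 40], [0, 0, 0, 0, 0, -0.8, 40], [0, 0, 0, 0, 0, -1.2, 40], [0, 0, 0, 0, 0, -1.4, 40], [0, 0, 0, 0, 0, -1.4, 40]]]}}

```text
time: 4.15
tool_pos: [604.2, -227.4, 152.4]
tcp_rot: [179.9, -0.1, 15.9]
ft_force: [-0.2, -0.1, -1.2]
finger_gap: 44.2
grip_force: 40.9
```

```bash
python3 go.py 426 212 150
```

Run:
```python
from bench import r
import cv2
s=r.snapshot("side"); cv2.imwrite("pics/side2.png",cv2.resize(s["pixels"][0:200,240:440],None,fx=3,fy=3))
```

```text
tool shift [ -51.4 -471.4    2.4] rz 0 pos [ 604.2 -227.4  152.4] rpy [ 1.799e+02 -1.000e-01  1.590e+01] t 4.15 gap 44.203482064629554
```

View pics/side2.png

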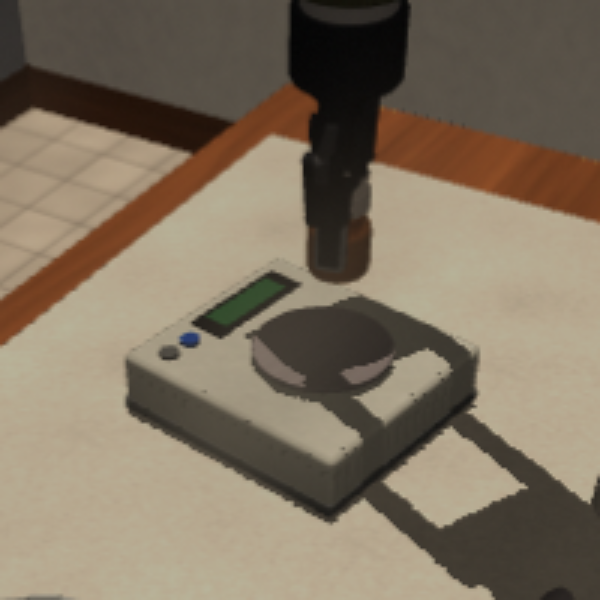

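The jar is lifted upright (crop about (338,245)) and its underside is some 12 mm below the TCP. Carrying it to the cork.

Call:
{"op": "run_rows", "data": {"moves": [[[0, 0, 0, -0.02, -0.2, 0, 40], [0, 0, 0, -0.08, -0.7, 0, 40], [0, 0, 0, -0.16, -1.5, 0, 40], [0, 0, 0, -0.26, -2.4, 0, 40], [0, 0, 0, -0.36, -3.3, 0, 40], [0, 0, 0, -0.46, -4.2, 0, 40], [0, 0, 0, -0.56, -5.1, 0, 40], [0, 0, 0, -0.66, -6, 0, 40]]]}}

```text
time: 5.2
tool_pos: [488.0, 54.2, 149.8]
tcp_rot: [-180.0, 0.1, 15.9]
ft_force: [0.2, 0.4, -1.4]
finger_gap: 44.4
grip_force: 41.0
```

Call:
{"op": "run_rows", "data": {"moves": [[[0, 0, 0, -0.1, -0.9, 0.1, 40], [0, 0, 0, -0.2, -1.8, 0.3, 40], [0, 0, 0, -0.28, -2.6, 0.6, 40], [0, 0, 0, -0.34, -3.1, 0.9, 40], [0, 0, 0, -0.36, -3.36, 1.2, 40], [0, 0, 0, -0.36, -3.42, 1.4, 40], [0, 0, 0, -0.36, -3.42, 1.6, 40], [0, 0, 0, -0.36, -3.42, 1.6, 40]]]}}

```text
time: 6.2
tool_pos: [425.4, 211.1, 69.9]
tcp_rot: [180.0, 0.1, 15.8]
ft_force: [0.1, 0.3, -0.3]
finger_gap: 44.6
grip_force: 41.0
```

```bash
python3 go.py 426 212 16.4
```

```text
tool shift [ 0.8 -0.7 53.5] rz 0 pos [425.4 211.1  69.9] rpy [1.80e+02 1.00e-01 1.58e+01] t 6.2 gap 44.64783592596204
```

Scaled: 48 mm is 0.96, 49 mm is 0.98.

Call:
{"op": "run_rows", "data": {"moves": [[[0, 0, 0, 0, 0, 0.3, 40], [0, 0, 0, 0, 0, 0.6, 40], [0, 0, 0, 0, 0, 0.84, 40], [0, 0, 0, 0, 0, 0.96, 40], [0, 0, 0, 0, 0, 0.98, 40], [0, 0, 0, 0, 0, 0.98, 40], [0, 0, 0, 0, 0, 0.98, 40]]]}}

```text
time: 7.08
tool_pos: [426.1, 212.3, 22.4]
tcp_rot: [-180.0, -0.1, 15.9]
ft_force: [0.1, -1.3, -0.7]
finger_gap: 44.8
grip_force: 41.0
```

```bash
python3 go.py 426 212 16.4
```

```text
tool shift [-0.2  0.3  6. ] rz 0 pos [426.1 212.3  22.4] rpy [-1.80e+02 -1.00e-01  1.59e+01] t 7.075 gap 44.843457419142595
```

Scaled: 4 mm is 0.08, 3 mm is 0.06.

Call:
{"op": "run_rows", "data": {"moves": [[[0, 0, 0, 0, 0, 0.03, 40], [0, 0, 0, 0, 0, 0.06, 40], [0, 0, 0, 0, 0, 0.08, 40], [0, 0, 0, 0, 0, 0.08, 40]]]}}

```text
time: 7.58
tool_pos: [425.5, 212.1, 17.6]
tcp_rot: [-180.0, 0.0, 15.9]
ft_force: [-0.3, -1.2, -0.6]
finger_gap: 44.5
grip_force: 41.0
```

Call:
{"op": "run_rows", "data": {"moves": [[[0, 0, 0, 0, 0, 0.014, 40], [0, 0, 0, 0, 0, 0.028, 40], [0, 0, 0, 0, 0, 0.028, 40]]]}}

```text
time: 7.95
tool_pos: [425.7, 212.1, 16.4]
tcp_rot: [180.0, 0.0, 15.9]
ft_force: [-0.7, -0.6, -0.7]
finger_gap: 44.2
grip_force: 41.0
```

Call:
{"op": "run_rows", "data": {"moves": [[[0, 0, 0, 0, 0, 0.01, 40], [0, 0, 0, 0, 0, 0.02, 40], [0, 0, 0, 0, 0, 0.02, 40]]]}}

```text
time: 8.32
tool_pos: [425.8, 212.1, 16.3]
tcp_rot: [180.0, 0.0, 15.9]
ft_force: [-5.4, -2.8, 12.2]
finger_gap: 44.5
grip_force: 42.1
```

Call:
{"op": "run_rows", "data": {"moves": [[[0, 0, 0, 0, 0, 0.01, 40], [0, 0, 0, 0, 0, 0.02, 40], [0, 0, 0, 0, 0, 0.02, 40]]]}}

```text
time: 8.7
tool_pos: [425.9, 212.2, 16.3]
tcp_rot: [180.0, 0.0, 15.9]
ft_force: [-10.7, -4.0, 22.8]
finger_gap: 45.0
grip_force: 43.2
```

Contact with the pad is felt. I'll ease off and open.

Scaled: -1.5 mm is -0.03.

Call:
{"op": "run_rows", "data": {"moves": [[[0, 0, 0, 0, 0, -0.03, 40], [0, 0, 0, 0, 0, -0.03, 47], [0, 0, 0, 0, 0, -0.03, 52], [0, 0, 0, 0, 0, -0.03, 65], [0, 0, 0, 0, 0, -0.03, 85], [0, 0, 0, 0, 0, -0.03, 85], [0, 0, 0, 0, 0, -0.03, 85], [0, 0, 0, 0, 0, -0.03, 85]]]}}

```text
time: 9.7
tool_pos: [425.7, 212.1, 15.9]
tcp_rot: [-180.0, 0.0, 15.9]
ft_force: [-0.7, 0.5, -1.0]
finger_gap: 84.7
grip_force: 0.0
```

Call:
{"op": "run_rows", "data": {"moves": [[[0, 0, 0, 0, 0, -0.4, 85], [0, 0, 0, 0, 0, -1.2, 85], [0, 0, 0, 0, 0, -2.2, 85], [0, 0, 0, 0, 0, -2.4, 85], [0, 0, 0, 0, 0, -2.4, 85]]]}}

```text
time: 10.32
tool_pos: [426.2, 212.3, 136.4]
tcp_rot: [-180.0, -0.1, 15.9]
ft_force: [0.2, -0.1, 0.5]
finger_gap: 85.0
grip_force: 0.0
```

```bash
python3 go.py 582 283.5 100 4.5
```

Run:
```python
from bench import r
import cv2
s=r.snapshot("side"); cv2.imwrite("pics/side3.png",cv2.resize(s["pixels"][170:370,150:400],None,fx=3,fy=3))
```

```text
tool shift [169.3 -25.9  36.4] rz 11.4 pos [426.2 212.3 136.4] rpy [-1.80e+02 -1.00e-01  1.59e+01] t 10.325 gap 84.99557020581702
```

View pics/side3.png

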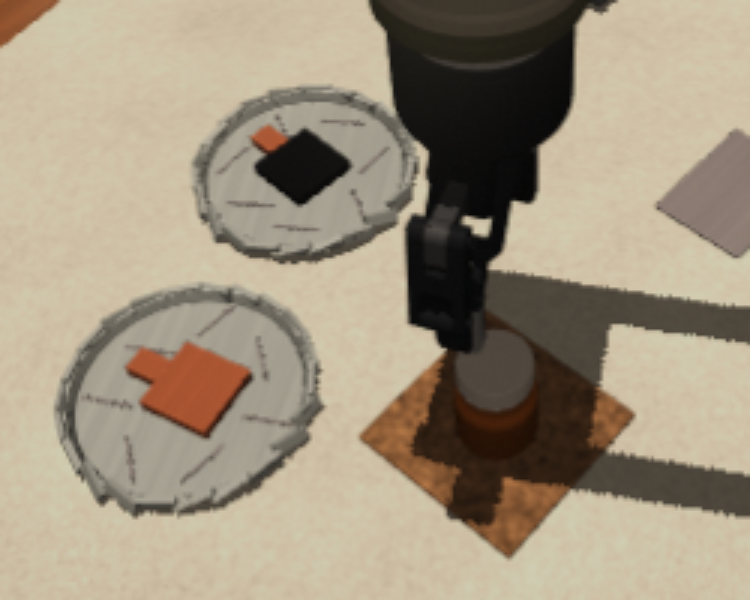

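The jar stands upright in the middle of the cork pad (crop (495,400)). The plate lies flat in its dish (crop (197,388)) with its tab pointing to +x.

Scaled: 40 mm is 0.8, -6 mm is -0.12, 11.4 degrees is 2.28.

Call:
{"op": "run_rows", "data": {"moves": [[[0, 0, 0.6, 0.8, -0.12, 0.1, 64], [0, 0, 1.4, 1.8, -0.28, 0.3, 64], [0, 0, 2.28, 2.8, -0.42, 0.56, 64], [0, 0, 2.28, 3.38, -0.52, 0.72, 64], [0, 0, 2.28, 3.38, -0.52, 0.72, 64], [0, 0, 2.28, 3.38, -0.52, 0.72, 64]]]}}

```text
time: 11.12
tool_pos: [579.6, 282.7, 97.8]
tcp_rot: [179.9, 0.2, 4.5]
ft_force: [-0.6, -0.8, -0.7]
finger_gap: 63.6
grip_force: 0.0
```

```bash
python3 go.py 582 283.5 30 4.5
```

Run:
```python
from bench import r
import cv2
from h import *
s=r.snapshot("top"); T=pickle.load(open("top.pkl","rb"))
cv2.imwrite("pics/d.png",np.hstack([cv2.resize(r.snapshot("side")["pixels"][170:370,130:290],None,fx=3,fy=3),cv2.resize(s["pixels"][100:260,180:280],None,fx=3.2,fy=3.75)]))
```

```text
tool shift [ 2.5 -0.6 67.8] rz -0.0 pos [579.6 282.7  97.8] rpy [179.9   0.2   4.5] t 11.125 gap 63.57255525427462
```

View pics/d.png

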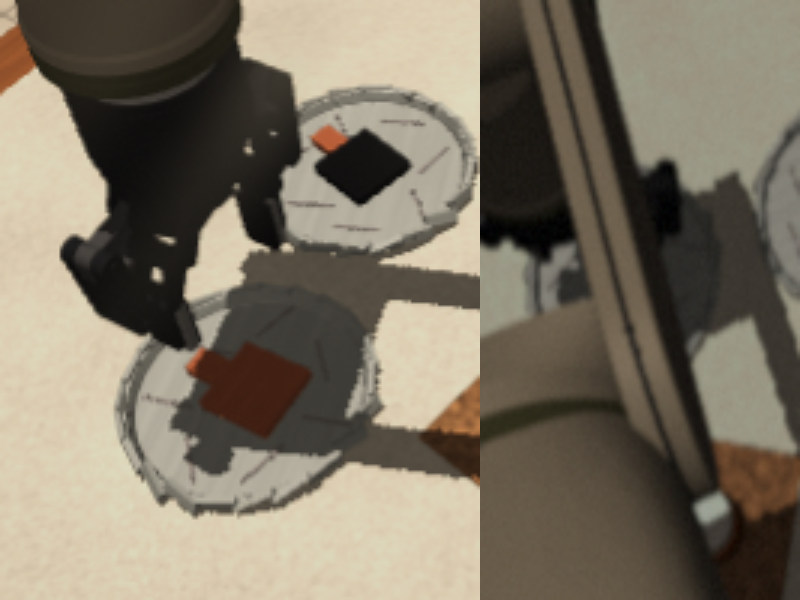

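The open fingers are above the dish, either side of the plate (side crop tips at about (190,345) and (275,245), plate at (255,390)). The arm hides the plate in the top view. Descending.

Scaled: 2 mm is 0.04, 75 mm is 1.5.

Call:
{"op": "run_rows", "data": {"moves": [[[0, 0, 0, 0.04, -0.01, 0.4, 64], [0, 0, 0, 0.04, -0.01, 0.9, 64], [0, 0, 0, 0.04, -0.01, 1.3, 64], [0, 0, 0, 0.04, -0.01, 1.5, 64], [0, 0, 0, 0.04, -0.01, 1.5, 64], [0, 0, 0, 0.04, -0.01, 1.5, 64], [0, 0, 0, 0.04, -0.01, 1.5, 64]]]}}

```text
time: 12.1
tool_pos: [583.9, 284.3, 26.1]
tcp_rot: [-180.0, -0.1, 4.5]
ft_force: [0.3, 0.0, -0.2]
finger_gap: 63.8
grip_force: 0.0
```

```bash
python3 go.py 582 283.5 4 4.5
```

Run:
```python
from bench import r
import cv2
cv2.imwrite("pics/e.png",cv2.resize(r.snapshot("side")["pixels"][200:360,130:290],None,fx=3.7,fy=3.7))
```

```text
tool shift [-2.   0.6 22.1] rz -0.0 pos [583.9 284.3  26.1] rpy [-1.8e+02 -1.0e-01  4.5e+00] t 12.1 gap 63.83905773145902
```

View pics/e.png

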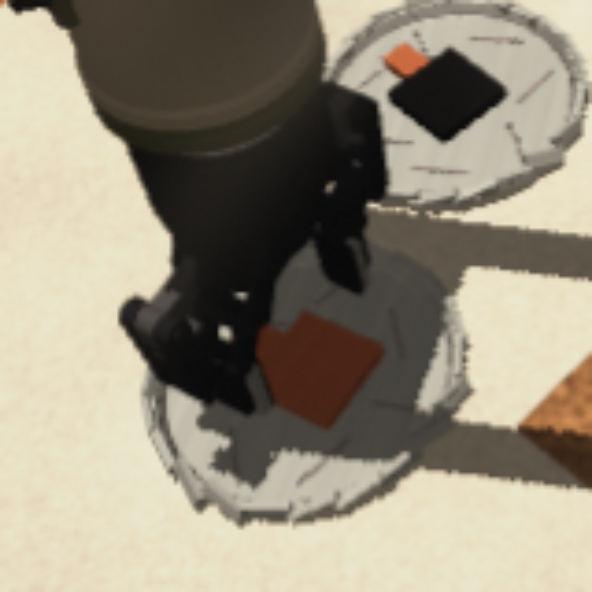

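The fingers straddle the plate inside the rim, with about 10 mm of room at each finger (tips at (240,405) and (345,285), plate (320,370)). Lowering further.

Scaled: 18 mm is 0.36, -1 mm is -0.02.

Call:
{"op": "run_rows", "data": {"moves": [[[0, 0, 0, -0.02, 0.01, 0.12, 64], [0, 0, 0, -0.02, 0.01, 0.24, 64], [0, 0, 0, -0.02, 0.01, 0.36, 64], [0, 0, 0, -0.02, 0.01, 0.38, 64], [0, 0, 0, -0.02, 0.01, 0.38, 64], [0, 0, 0, -0.02, 0.01, 0.38, 64]]]}}

```text
time: 12.9
tool_pos: [582.3, 283.5, 6.2]
tcp_rot: [-180.0, -0.0, 4.5]
ft_force: [-0.6, 0.1, 0.4]
finger_gap: 64.0
grip_force: 0.0
```

```bash
python3 go.py 582 283.5 4 4.5
```

```text
tool shift [-0.3 -0.1  2.2] rz -0.0 pos [582.3 283.5   6.2] rpy [-180.    -0.     4.5] t 12.9 gap 63.96030073288368
```

Call:
{"op": "run_rows", "data": {"moves": [[[0, 0, 0, 0, 0, 0.02, 60], [0, 0, 0, 0, 0, 0.04, 56], [0, 0, 0, 0, 0, 0.06, 52], [0, 0, 0, 0, 0, 0.08, 52], [0, 0, 0, 0, 0, 0.08, 52], [0, 0, 0, 0, 0, 0.08, 52]]]}}

```text
time: 13.65
tool_pos: [582.1, 283.4, 1.9]
tcp_rot: [-180.0, 0.0, 4.5]
ft_force: [0.1, 0.1, 0.1]
finger_gap: 52.1
grip_force: 0.0
```

Call:
{"op": "run_rows", "data": {"moves": [[[0, 0, 0, 0, 0, 0, 49], [0, 0, 0, 0, 0, 0, 46], [0, 0, 0, 0, 0, 0, 42], [0, 0, 0, 0, 0, 0, 40], [0, 0, 0, 0, 0, 0, 40], [0, 0, 0, 0, 0, 0, 40], [0, 0, 0, 0, 0, 0, 40]]], "clamp_n": 60}}

```text
time: 14.52
tool_pos: [582.5, 283.5, 2.4]
tcp_rot: [-180.0, -0.0, 4.5]
ft_force: [0.5, -0.9, 5.3]
finger_gap: 43.1
grip_force: 60.7
```

```bash
python3 go.py 582 283.5 2 4.5
```

```text
tool shift [-0.5 -0.1  0.4] rz -0.0 pos [582.5 283.5   2.4] rpy [-180.    -0.     4.5] t 14.525 gap 43.07176388117772
```

Scaled: -4 mm is -0.08, -130 mm is -2.6.

Call:
{"op": "run_rows", "data": {"moves": [[[0, 0, 0, 0, 0, -0.08, 40], [0, 0, 0, 0, 0, -0.3, 40], [0, 0, 0, 0, 0, -0.8, 40], [0, 0, 0, 0, 0, -1.6, 40], [0, 0, 0, 0, 0, -2.4, 40], [0, 0, 0, 0, 0, -2.6, 40], [0, 0, 0, 0, 0, -2.6, 40]]]}}

```text
time: 15.4
tool_pos: [582.4, 283.5, 132.3]
tcp_rot: [-180.0, -0.1, 4.5]
ft_force: [0.1, -0.3, -1.8]
finger_gap: 43.1
grip_force: 61.3
```

```bash
python3 go.py 611.5 -224 130 4.5
```

Run:
```python
from bench import r
import cv2
cv2.imwrite("pics/f.png",cv2.resize(r.snapshot("side")["pixels"][100:360,100:400],None,fx=2.3,fy=2.3))
```

```text
tool shift [-10.4 508.2   2.3] rz -0.0 pos [582.4 283.5 132.3] rpy [-1.8e+02 -1.0e-01  4.5e+00] t 15.4 gap 43.098598569460506
```

View pics/f.png

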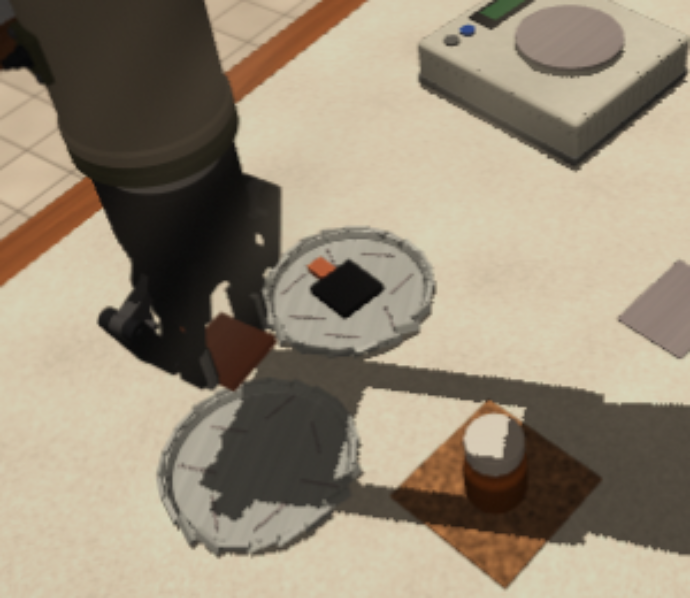

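The plate is held roughly level (crop (240,350)), the jar stands on the cork (495,460), and the pan is empty. I'll re-measure the pan now that it is clear.

Run:
```python
from bench import r
from h import *
for n,roi,rng in(("side",(320,100,375,134),((0,20,85),(16,60,160))),("top",(415,130,478,190),((0,15,30),(16,255,105)))):
    s=r.snapshot(n); c=blob(s,*rng,roi,3); P=plane(s,c,70)[:,:2].astype(np.float32)
    print(n,cv2.minEnclosingCircle(P),cv2.fitEllipse(P), c.min(0),c.max(0))
```

```text
side ((612.0944213867188, -224.07623291015625), 55.45387649536133) ((611.7527465820312, -224.770263671875), (104.75692749023438, 106.77071380615234), 153.1444091796875) [324 103] [370 129]
top ((593.6920166015625, -208.484619140625), 47.264835357666016) ((591.0302734375, -206.5353240966797), (46.63721466064453, 80.06551361083984), 141.774658203125) [423 154] [456 182]
```

Scaled: 310 mm is 6.2, 265 mm is 5.3.

Call:
{"op": "run_rows", "data": {"moves": [[[0, 0, 0, 0, 0.3, 0, 40], [0, 0, 0, -0.02, 0.9, 0, 40], [0, 0, 0, -0.04, 1.7, 0, 40], [0, 0, 0, -0.06, 2.6, 0, 40], [0, 0, 0, -0.08, 3.5, 0, 40], [0, 0, 0, -0.08, 4.4, 0, 40], [0, 0, 0, -0.1, 5.3, 0, 40], [0, 0, 0, -0.12, 6.2, 0, 40]]]}}

```text
time: 16.55
tool_pos: [599.3, -28.5, 131.0]
tcp_rot: [-180.0, 0.1, 4.4]
ft_force: [1.1, -1.0, -1.9]
finger_gap: 42.8
grip_force: 61.3
```

Call:
{"op": "run_rows", "data": {"moves": [[[0, 0, 0, -0.02, 0.9, 0, 40], [0, 0, 0, -0.04, 1.8, 0, 40], [0, 0, 0, -0.04, 2.7, 0, 40], [0, 0, 0, -0.06, 3.3, 0, 40], [0, 0, 0, -0.08, 3.7, 0, 40], [0, 0, 0, -0.08, 3.92, 0, 40], [0, 0, 0, -0.08, 3.96, 0, 40], [0, 0, 0, -0.08, 3.96, 0, 40]]]}}

```text
time: 17.55
tool_pos: [611.7, -223.0, 131.8]
tcp_rot: [-180.0, 0.0, 4.5]
ft_force: [-1.2, 0.3, -2.0]
finger_gap: 43.2
grip_force: 61.3
```

```bash
python3 go.py 611.5 -224 75 4.5
```

```text
tool shift [-0.3  1.  56.8] rz 0.0 pos [ 611.7 -223.   131.8] rpy [-180.     0.     4.5] t 17.55 gap 43.20215457434016
```

Scaled: 59 mm is 1.18, 58 mm is 1.16.

Call:
{"op": "run_rows", "data": {"moves": [[[0, 0, 0, 0, 0.02, 0.24, 40], [0, 0, 0, 0, 0.02, 0.56, 40], [0, 0, 0, 0, 0.02, 0.88, 40], [0, 0, 0, 0, 0.02, 1.08, 40], [0, 0, 0, 0, 0.02, 1.16, 40], [0, 0, 0, 0, 0.02, 1.18, 40], [0, 0, 0, 0, 0.02, 1.18, 40]]]}}

```text
time: 18.42
tool_pos: [612.2, -225.1, 73.5]
tcp_rot: [180.0, -0.1, 4.5]
ft_force: [-0.4, -0.7, -1.6]
finger_gap: 43.0
grip_force: 61.3
```

Call:
{"op": "run_rows", "data": {"moves": [[[0, 0, 0, 0, 0, 0.014, 40], [0, 0, 0, 0, 0, 0.028, 40], [0, 0, 0, 0, 0, 0.04, 40], [0, 0, 0, 0, 0, 0.04, 40]]]}}

```text
time: 18.92
tool_pos: [611.7, -224.8, 70.9]
tcp_rot: [-180.0, 0.0, 4.5]
ft_force: [1.2, 0.2, -1.3]
finger_gap: 43.3
grip_force: 61.3
```

Scaled: 1 mm is 0.02, 0.5 mm is 0.01.

Call:
{"op": "run_rows", "data": {"moves": [[[0, 0, 0, 0, 0, 0.01, 40], [0, 0, 0, 0, 0, 0.02, 40], [0, 0, 0, 0, 0, 0.02, 40]]]}}

```text
time: 19.3
tool_pos: [611.7, -224.9, 69.8]
tcp_rot: [-180.0, 0.0, 4.5]
ft_force: [0.3, 0.9, -1.2]
finger_gap: 43.0
grip_force: 61.3
```

Call:
{"op": "run_rows", "data": {"moves": [[[0, 0, 0, 0, 0, 0.01, 40], [0, 0, 0, 0, 0, 0.02, 40], [0, 0, 0, 0, 0, 0.02, 40]]]}}

```text
time: 19.68
tool_pos: [611.7, -224.9, 68.8]
tcp_rot: [-180.0, 0.0, 4.5]
ft_force: [0.3, 0.1, -2.2]
finger_gap: 43.0
grip_force: 61.3
```

Call:
{"op": "run_rows", "data": {"moves": [[[0, 0, 0, 0, 0, 0.01, 40], [0, 0, 0, 0, 0, 0.016, 40], [0, 0, 0, 0, 0, 0.016, 40]]]}}

```text
time: 20.05
tool_pos: [611.8, -224.9, 68.4]
tcp_rot: [180.0, -0.0, 4.5]
ft_force: [-1.3, 0.7, 3.0]
finger_gap: 42.9
grip_force: 61.6
```

Contact at the expected height. Releasing and withdrawing.

Call:
{"op": "run_rows", "data": {"moves": [[[0, 0, 0, 0, 0, 0, 44], [0, 0, 0, 0, 0, 0, 46], [0, 0, 0, 0, 0, 0, 50], [0, 0, 0, 0, 0, 0, 60], [0, 0, 0, 0, 0, 0, 70], [0, 0, 0, 0, 0, 0, 75], [0, 0, 0, 0, 0, 0, 75]]]}}

```text
time: 20.92
tool_pos: [611.7, -224.9, 68.1]
tcp_rot: [180.0, 0.0, 4.5]
ft_force: [0.0, 0.6, 0.4]
finger_gap: 74.8
grip_force: 0.0
```

Call:
{"op": "run_rows", "data": {"moves": [[[0, 0, 0, 0, 0, -0.1, 75], [0, 0, 0, 0, 0, -0.4, 75], [0, 0, 0, 0, 0, -1, 75], [0, 0, 0, 0, 0, -1.8, 75], [0, 0, 0, -0.8, 0, -2.2, 75], [0, 0, 0, -1.8, 0, -2.2, 75], [0, 0, 0, -2.6, 0, -2.2, 75], [0, 0, 0, -3, 0, -2.2, 75]]]}}

```text
time: 21.92
tool_pos: [460.8, -236.9, 179.6]
tcp_rot: [179.9, -0.1, 4.4]
ft_force: [0.9, 0.4, 0.7]
finger_gap: 75.0
grip_force: 0.0
```

Run:
```python
from bench import r
from h import *
a=r.snapshot("side");b=r.snapshot("top")
c=blob(a,(3,120,60),(11,255,255),(315,90,380,140)); P=plane(a,c,78); print(rect(P))
cv2.imwrite("pics/g.png",np.hstack([cv2.resize(a["pixels"][70:370,260:410],None,fx=2,fy=2),cv2.resize(b["pixels"][90:290,380:540],None,fx=3,fy=3)]))
```

```text
((620.2605590820312, -218.69039916992188), (65.1532211303711, 51.66721725463867), 5.370170593261719)
```

View pics/g.png

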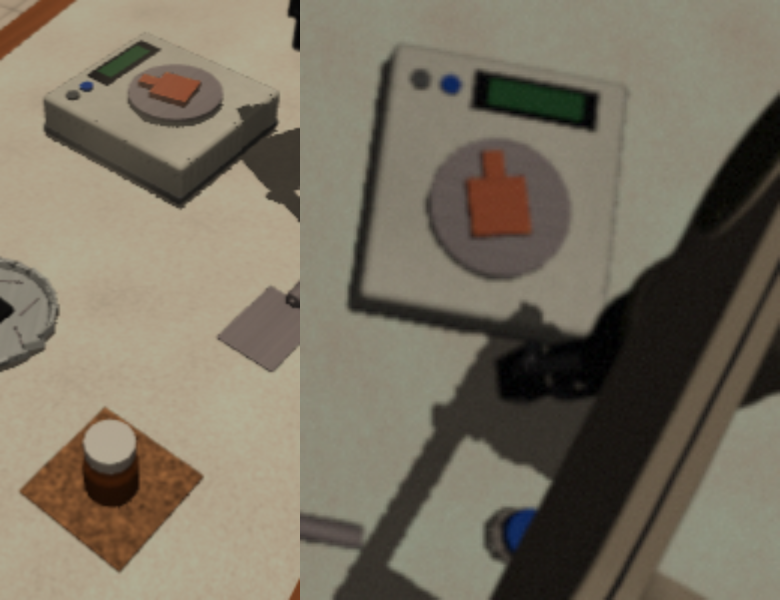

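The plate lies flat and centred on the pan (top crop: square at (499,207), pan at (500,207)). The jar stands in the middle of the cork pad, and the arm is clear of everything. Handing in.

Call:
{"op": "run_rows", "data": {"moves": [[[0, 0, 0, 0, 0, 0, 75], [0, 0, 0, 0, 0, 0, 75], [0, 0, 0, 0, 0, 0, 75]]]}}

```text
time: 22.4
tool_pos: [462.7, -236.4, 178.0]
tcp_rot: [-180.0, 0.0, 4.5]
ft_force: [-0.4, 0.6, -0.7]
finger_gap: 75.1
grip_force: 0.0
```

```bash
python3 -c "
from bench import r
print(r.hand_in())"
```

```text
the job is handed in; nothing more can be done
None
```

The amber jar stands upright on the cork pad and the bare copper plate lies flat in the middle of the balance pan; I handed the job in at 22.4 s, and no verdict was returned.

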